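Take the contour model apart for tracing

ROBOT

A 6-joint arm with a two-finger parallel gripper is mounted at the origin on a cart in front of the work surface, level with it; the furniture and walls round the work are solid. World frame = base frame: x ahead of the robot, y to its left, z up, the work surface at z = 0. Lengths are in m, angles in rad, forces in N, time in s.
With the tool pointing down it reaches from about 0.3 to 0.875 m from the base axis. Payload 6.4 kg.
Tool frame: the origin (TCP) lies midway between the tips of the shut fingers; the grasp point (between the pads) lies 19 mm behind it; z points along the fingers, y is the line along which they close (so a half turn about z gives the same grasp; the last joint's range is limited). The gripper opens to 88 mm and grips with 3 to 60 N. Pads are 18 mm wide; open, the fingers measure 123 mm over their backs; the gripper's body (75 mm by 187 mm) begins 45 mm behind the grasp point.
Start: joints at [0.984, 0.181, 1.607, -0, 1.354, -0.206], TCP at [0.214, 0.534, 0.239] pointing down, gripper open.
Joint ranges: [-2.99, 2.99], [-0.89, 2.07], [0.3, 2.58], [-1.14, 4.28], [0, 2.63], [-3.12, 3.12]. Speed limits (rad/s): [2.57, 2.57, 3.01, 3.14, 3.14, 3.14].

INTERFACE

Orientations are given as a 3x3 rotation matrix whose columns are the frame's x, y, z axes.
In Python, from station import r, vision, workorder gives the robot as it stands. The module is installed in compiled form; this text tells all that it offers.
- The arm moves only by the tool play_rows, never from a script. Its argument "targets" is a list of rows, each a list of 5 numbers: the shift along the world's x, y, z in cm, then the turn about the world's z in degrees, then the closure, from -1 (fully open) to 1 (shut), so that 0 is half open. A call has exactly 10 rows; each row is the pose to reach, as a shift and turn from the pose commanded when the call began; what a row does not reach only later rows make up. A row lasts 1/10 s, in which the tool goes at most 50 mm and 8.59 degrees, less where a joint would pass 70% of its speed; a pose out of reach is approached as far as the arm can. A call with a gripper value outside its range is refused whole. The fingers move at their own pace and stop on an object; the grip force is fixed at half the most. Time passes only in rows, so rows that repeat a pose let the fingers close, or fill a call up. It gives the time, the measured TCP pose, the force, the opening and the grip force at its end, in the units of the state.
- r.read_state(): the state, without advancing time (a new reading comes with each control period).
- vision.snapshot(name): name is "side" or "top"; returns a dict with "img" (384x512x3 uint8, red, green, blue), "camera_matrix" (3x3 intrinsics, pixels), "k1" (the pictures are not rectified: a ray, as slopes to the right and down, at radius r is drawn at 1 + k1 r^2 times it, then the intrinsics apply), "camera_from_world" (4x4, takes a point from world to camera coordinates). Camera axes: x right, y down, z forward; pixel columns grow to the right and rows downward; lengths in m; the calibration is good to about 2 mm. A picture is of the moment at which its call begins. There is no depth.
- workorder.sign_off(): hands the job in; it is judged then, once.
The state is a dict: "time_s": time; "joint_positions": joint angles; "joint_velocities": joint speeds; "effort": joint torques, N m; "ee_pos": TCP position; "tool_rot": TCP orientation; "wrist_force": force on the tool from outside, world axes, zero at the start; "ft_torque": the same for the moment, N m; "finger_gap": finger opening in m; "grip_force": force on a finger pad.
Only numpy, scipy, OpenCV 4.12 (cv2) and the standard library are available. Lean on these libraries where they do the work, as an engineer would, in place of code of your own. Each camera call takes 0.05 s, during which the arm holds its last target. There are 200 camera calls.

TASK

The contour model of the hill stands assembled on its blue base. Take it apart one layer at a time from the brown summit down, and lay each layer flat on the tracing board that bears the outline of its colour, covering that outline and lined up with it (either way round), so that the class can draw round it. Set the layers down, do not drop them, and leave the acid dropper bottle standing where it is.

Things in the scene. Friction and masses are not known exactly. Their poses are not given: they have to be found in the camera images.
- brown_layer: dark brown layer (the summit, on top): loose oval plywood slab, top painted dark brown, 40 mm long, 24 mm wide, 18 mm thick, under 0.15 kg. Two sockets underneath, 10 mm wide, 8 mm deep, fit the pins below. Origin: centre of underside; y lengthwise, z up; same either way round.
- orange_layer: orange layer (third from below): loose oval plywood slab, top painted orange, 60 mm long, 38 mm wide, 18 mm thick, under 0.15 kg. Two brass pins (6 mm thick, 6 mm high) on its top, 9 mm either side of the middle along y, hide in the layer above. Two sockets underneath, 10 mm wide, 8 mm deep, fit the pins below. Origin: centre of underside; y lengthwise, z up; same either way round.
- yellow_layer: yellow layer (second from below): loose oval plywood slab, top painted yellow, 82 mm long, 52 mm wide, 18 mm thick, under 0.15 kg. Two brass pins (6 mm thick, 6 mm high) on its top, 9 mm either side of the middle along y, hide in the layer above. Two sockets underneath, 10 mm wide, 8 mm deep, fit the pins below. Origin: centre of underside; y lengthwise, z up; same either way round.
- green_layer: dark green layer (bottom): loose oval plywood slab, top painted dark green, 104 mm long, 66 mm wide, 18 mm thick, under 0.15 kg. Two brass pins (6 mm thick, 6 mm high) on its top, 9 mm either side of the middle along y, hide in the layer above. Two sockets underneath, 10 mm wide, 8 mm deep, fit the pins below. Origin: centre of underside; y lengthwise, z up; same either way round.
- brown_board: tracing board for the dark brown layer: fixed, 104 (x) by 150 mm (y), a white sheet on wood with 2 mm high brass drawing pins at the corners. On its middle is printed the layer's outline in dark brown, 40 mm along y, 24 mm along x, filled with a paler tint. Origin: centre of underside; the sheet lies 6.5 mm higher; y along the outline.
- orange_board: tracing board for the orange layer: fixed, 104 (x) by 150 mm (y), a white sheet on wood with 2 mm high brass drawing pins at the corners. On its middle is printed the layer's outline in orange, 60 mm along y, 38 mm along x, filled with a paler tint. Origin: centre of underside; the sheet lies 6.5 mm higher; y along the outline.
- yellow_board: tracing board for the yellow layer: fixed, 104 (x) by 150 mm (y), a white sheet on wood with 2 mm high brass drawing pins at the corners. On its middle is printed the layer's outline in yellow, 82 mm along y, 52 mm along x, filled with a paler tint. Origin: centre of underside; the sheet lies 6.5 mm higher; y along the outline.
- green_board: tracing board for the dark green layer: fixed, 104 (x) by 150 mm (y), a white sheet on wood with 2 mm high brass drawing pins at the corners. On its middle is printed the layer's outline in dark green, 104 mm along y, 66 mm along x, filled with a paler tint. Origin: centre of underside; the sheet lies 6.5 mm higher; y along the outline.
- model_base: blue base of the model, fixed, 96 (x) by 140 mm (y), 12 mm thick, with two brass pins like the layers'. The layers start stacked on its middle, lined up with it: green, yellow, orange, brown; undersides 12, 30, 48 and 66 mm above the worktop, top of the stack 84 mm. Origin: centre of underside; y along its length.
- acid_dropper: white dropper bottle with a red cap and a red band, 32 mm across, 98 mm tall, loose, standing among the boards. Origin: centre of its underside; z up.

How it is judged:
On the way, in this order (a step that is already met when the one before it is completed fails the run):
1. the dark brown layer lies flat on the outline of its colour and is let go (horizontal distance between brown_layer and brown_board below 0.012 m and angle between the y axis of brown_layer and the y axis of brown_board, either way round below 0.2 rad and angle between brown_layer's own z axis and vertical below 0.08 rad and z of brown_layer in the frame of brown_board between 0.002 and 0.011 m and contact force between the fingers and brown_layer below 0.05 N and linear speed of brown_layer below 0.02 m/s), for 0.2 s.
2. the orange layer lies flat on the outline of its colour and is let go (horizontal distance between orange_layer and orange_board below 0.012 m and angle between the y axis of orange_layer and the y axis of orange_board, either way round below 0.2 rad and angle between orange_layer's own z axis and vertical below 0.08 rad and z of orange_layer in the frame of orange_board between 0.002 and 0.011 m and contact force between the fingers and orange_layer below 0.05 N and linear speed of orange_layer below 0.02 m/s), for 0.2 s.
3. the yellow layer lies flat on the outline of its colour and is let go (horizontal distance between yellow_layer and yellow_board below 0.012 m and angle between the y axis of yellow_layer and the y axis of yellow_board, either way round below 0.2 rad and angle between yellow_layer's own z axis and vertical below 0.08 rad and z of yellow_layer in the frame of yellow_board between 0.002 and 0.011 m and contact force between the fingers and yellow_layer below 0.05 N and linear speed of yellow_layer below 0.02 m/s), for 0.2 s.
4. the dark green layer lies flat on the outline of its colour and is let go (horizontal distance between green_layer and green_board below 0.012 m and angle between the y axis of green_layer and the y axis of green_board, either way round below 0.2 rad and angle between green_layer's own z axis and vertical below 0.08 rad and z of green_layer in the frame of green_board between 0.002 and 0.011 m and contact force between the fingers and green_layer below 0.05 N and linear speed of green_layer below 0.02 m/s), for 0.2 s.
At the end, for the whole second after the job is handed in: each of the four layers rests flat, right side up, on the sheet of the board of its own colour, its middle within 12 mm of the middle of the printed outline and its length within 0.2 rad of the outline's, released and at rest; the acid bottle stands upright within 20 mm of where it stood (all of step 1 and all of step 2 and all of step 3 and all of step 4 and angle between acid_dropper's own z axis and vertical below 0.15 rad and distance of acid_dropper from where it was at the start of the episode below 0.02 m); the robot touches nothing.
It fails at once if the dark brown layer is dropped (falls freely by more than about 25 mm) (linear speed of brown_layer above 0.7 m/s and contact force between the fingers and brown_layer below 0.01 N).
It fails at once if the orange layer is dropped (falls freely by more than about 25 mm) (linear speed of orange_layer above 0.7 m/s and contact force between the fingers and orange_layer below 0.01 N).
It fails at once if the yellow layer is dropped (falls freely by more than about 25 mm) (linear speed of yellow_layer above 0.7 m/s and contact force between the fingers and yellow_layer below 0.01 N).
It fails at once if the dark green layer is dropped (falls freely by more than about 25 mm) (linear speed of green_layer above 0.7 m/s and contact force between the fingers and green_layer below 0.01 N).
It fails at once if the acid bottle is tipped or pushed away by more than 20 mm (angle between acid_dropper's own z axis and vertical above 0.35 rad or distance of acid_dropper from where it was at the start of the episode above 0.02 m).
It also fails if it takes over 120 s, if anything falls off the work surface, if the arm or the gripper's body presses on something with over 40 N, if the wrist force passes 120 N, or if a joint passes its speed limit or range.

## Working session

There is one attempt and no reset: what is moved stays moved. The work goes in short steps, Python scripts to look and compute and a tool call to move; the robot and the scene stay as the last step left them, time stands still between calls to the robot, and variables do not carry over. Pictures are saved under pics/ and viewed, at most 14 in all, crops included, and the job is handed in when it is done.

Besides the shell and the picture viewer there is one more tool, called after "Request:" as name(argument=value, ...) on one line, values as JSON. play_rows: Moves the arm, as the interface text tells. Its arguments: {"type":"object","properties":{"targets":{"type":"array"}},"required":["targets"]}

```bash
mkdir -p pics
cat > h.py <<'E'
import numpy as np, cv2
from station import r, vision, workorder
def snap(n,f=None):
    s=vision.snapshot(n)
    if f: cv2.imwrite('pics/'+f,s['img'][:,:,::-1])
    return s
def ray(s,u,v):
    K=np.array(s['camera_matrix']);T=np.array(s['camera_from_world'])
    xd=(u-K[0,2])/K[0,0];yd=(v-K[1,2])/K[1,1];k=float(s['k1'])
    x,y=xd,yd
    for _ in range(30):
        q=1+k*(x*x+y*y);x,y=xd/q,yd/q
    R=T[:3,:3];d=R.T@np.array([x,y,1]);c=-R.T@T[:3,3]
    return c,d
def onz(s,u,v,z):
    c,d=ray(s,u,v);return c+d*(z-c[2])/d[2]
def proj(s,p):
    K=np.array(s['camera_matrix']);T=np.array(s['camera_from_world'])
    q=T[:3,:3]@np.array(p)+T[:3,3];x,y=q[0]/q[2],q[1]/q[2];f=1+s['k1']*(x*x+y*y)
    return K[0,0]*x*f+K[0,2],K[1,1]*y*f+K[1,2]
E
python3 - <<'E'
from h import *
for n in('top','side'):
    s=snap(n,n+'0.png');T=s['camera_from_world'];print(n,s['camera_matrix'],s['k1'],-T[:3,:3].T@T[:3,3],T[:3,:3])
st=r.read_state();print(st)
E
```

```text
top [[462.33158789   0.         261.86444324]
 [  0.         462.33158789 193.78796196]
 [  0.           0.           1.        ]] 0.04669815224839011 [ 0.45412839 -0.01200405  1.55627723] [[ 0.023196   -0.99961014 -0.01554097]
 [-0.99805728 -0.02225524 -0.05819253]
 [ 0.05782398  0.01686062 -0.99818441]]
side [[394.72729494   0.         262.99168468]
 [  0.         394.72729494 192.72608784]
 [  0.           0.           1.        ]] -0.13321608134889723 [0.37640198 0.91250823 0.60002067] [[-0.98242258 -0.18526644  0.02285213]
 [-0.1080031   0.46428206 -0.87907764]
 [ 0.15225375 -0.86609383 -0.47613053]]
{'time_s': 0.1, 'joint_positions': array([ 9.83718661e-01,  1.81462850e-01,  1.60789447e+00, -2.06090901e-06,
        1.35381851e+00, -2.06267161e-01]), 'joint_velocities': array([ 1.14541906e-03, -2.46059995e-03, -2.34125089e-03,  6.08583307e-04,
       -8.10128631e-04,  4.72682464e-05]), 'effort': array([ 3.26737554e-04, -4.34819376e+01, -3.42697513e+01,  7.05257524e-02,
        3.41716886e-02, -1.42656668e-05]), 'ee_pos': array([0.21340516, 0.53341112, 0.23790898]), 'tool_rot': array([[-9.28363722e-01,  3.71671943e-01, -8.75298364e-04],
       [ 3.71672834e-01,  9.28362841e-01, -1.31921567e-03],
       [ 3.22279023e-04, -1.55003660e-03, -9.99998747e-01]]), 'wrist_force': array([ 0.23432813, -0.0795042 , -0.39149049]), 'ft_torque': array([0.00943067, 0.02141006, 0.01488431]), 'grip_force': 0.0, 'finger_gap': 0.08820971409181559}
```

View pics/top0.png

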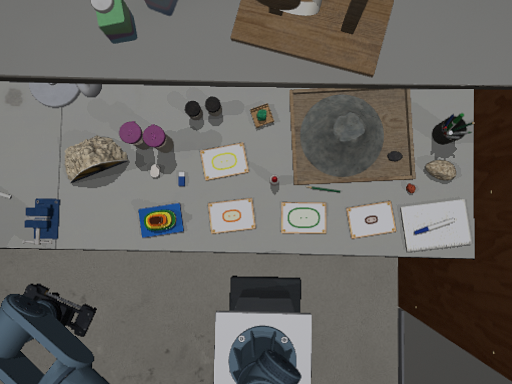

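View pics/side0.png

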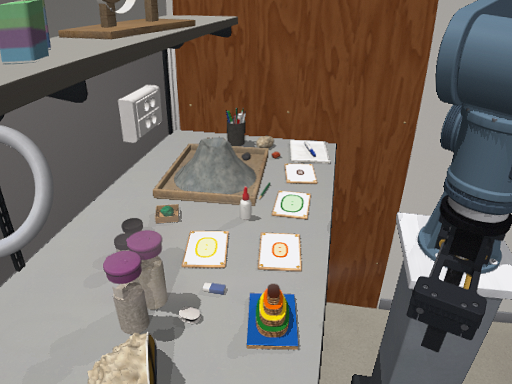

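The top view shows the model at about (160,220) and the boards: orange (232,216), green (304,217), brown (371,219) and yellow (224,161). The bottle is at (275,180). The side view confirms this layout, with an overhead shelf on the far-x side.

```bash
cat > meas.py <<'E'
from h import *
def boards():
    s=snap('top');hsv=cv2.cvtColor(s['img'],cv2.COLOR_RGB2HSV)
    g=s['img'].min(2)
    m=((g>150)).astype('uint8')
    out={}
    for n,(u,v) in dict(yellow=(224,161),orange=(232,216),green=(304,217),brown=(371,219)).items():
        w=np.zeros_like(m);w[v-24:v+24,u-30:u+30]=m[v-24:v+24,u-30:u+30]
        cs,_=cv2.findContours(w,cv2.RETR_EXTERNAL,cv2.CHAIN_APPROX_NONE)
        c=max(cs,key=cv2.contourArea)[:,0,:]
        rect(s,c,0.0065,n)
    b=((hsv[...,0]>100)&(hsv[...,0]<125)&(hsv[...,1]>150)&(hsv[...,2]>80)).astype('uint8');w=np.zeros_like(b);w[195:245,130:192]=b[195:245,130:192]
    cs,_=cv2.findContours(w,cv2.RETR_EXTERNAL,cv2.CHAIN_APPROX_NONE)
    rect(s,max(cs,key=cv2.contourArea)[:,0,:],.012,'base')
    return s
def rect(s,c,z,n):
    p=np.array([onz(s,*q,z)[:2] for q in c.astype(float)],np.float32)
    (x,y),(w,h),a=cv2.minAreaRect(p*1000)
    if w>h: w,h,a=h,w,a-90   # a: rotation of long(y) axis about z
    a=(a+90)%180-90
    print(n,'xy mm',round(x),round(y),'size',round(w),round(h),'yaw',round(a,1))
boards_=boards
E
python3 - <<'E'
from meas import *
s=boards()
img=s['img'];hsv=cv2.cvtColor(img,cv2.COLOR_RGB2HSV).astype(int)
# printed outlines
for n,(u,v,lo,hi) in dict(yellow=(224,161,24,34),orange=(232,216,8,20),green=(304,217,50,90)).items():
    W=hsv[v-14:v+14,u-22:u+22];m=((W[...,0]>=lo)&(W[...,0]<=hi)&(W[...,1]>60)).astype('uint8')
    cs,_=cv2.findContours(m,cv2.RETR_EXTERNAL,cv2.CHAIN_APPROX_NONE);c=max(cs,key=cv2.contourArea)[:,0,:]+[u-22,v-14]
    rect(s,c,.0065,n+' outline')
v,u=219,371;W=img[v-12:v+12,u-15:u+15];m=(W.min(2)<150).astype('uint8')
cs,_=cv2.findContours(m,cv2.RETR_EXTERNAL,cv2.CHAIN_APPROX_NONE);c=max(cs,key=cv2.contourArea)[:,0,:]+[u-15,v-12]
rect(s,c,.0065,'brown outline')
# brown top, bottle cap
m=(img[205:235,140:180].max(2)<110);m=((hsv[205:235,140:180,2]<130)&(hsv[205:235,140:180,0]<15)).astype('uint8')
cs,_=cv2.findContours(m,cv2.RETR_EXTERNAL,cv2.CHAIN_APPROX_NONE);c=max(cs,key=cv2.contourArea)[:,0,:]+[140,205]
rect(s,c,.084,'brown top')
print(onz(s,275,178,.098))
v=cv2.resize(img[195:245,130:192],None,fx=8,fy=8,interpolation=cv2.INTER_CUBIC);cv2.imwrite('pics/m1.png',v[:,:,::-1])
# two-view bottle in side
t=snap('side');print([proj(t,(.494,-.05,z)) for z in (0,.098)], [proj(t,(.385,.34,z)) for z in (.012,.084)])
c,d=ray(t,246,190)
print(c+d*(.098-c[2])/d[2], c, d)
E
```

```text
yellow xy mm 653 145 size 95 140 yaw 12.1
orange xy mm 469 116 size 96 140 yaw 8.1
green xy mm 469 -127 size 94 137 yaw 1.2
brown xy mm 467 -350 size 96 140 yaw 10.8
base xy mm 449 350 size 94 138 yaw 9.9
yellow outline xy mm 654 145 size 58 81 yaw 1.6
orange outline xy mm 470 116 size 40 60 yaw 1.3
green outline xy mm 468 -127 size 63 103 yaw 1.3
brown outline xy mm 468 -351 size 27 40 yaw 1.4
brown top xy mm 447 348 size 29 45 yaw 1.3
[ 0.58956472 -0.02777338  0.098     ]
[(np.float64(280.01425810158), np.float64(216.27314429550148)), (np.float64(281.55985137073077), np.float64(186.11865841038977))] [(np.float64(305.093126504041), np.float64(317.8478602724508)), (np.float64(308.1322077698351), np.float64(291.01902070491275))]
[ 0.58454679 -0.00546216  0.098     ] [0.37640198 0.91250823 0.60002067] [ 0.19530054 -0.86132397 -0.47104181]
```

View pics/m1.png

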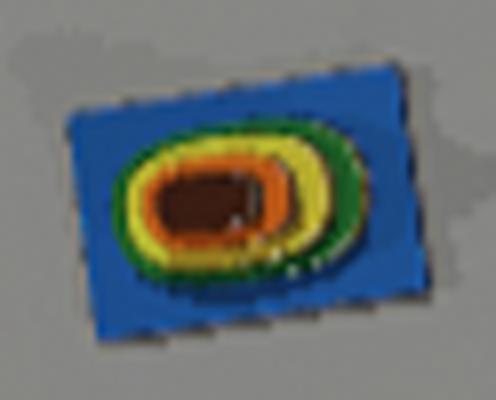

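The zoom shows the stack concentric on the base, with the yaw matching the blue plate at about 10°. I'll move above it.

Request:
play_rows(targets=[[3,-2.3,0,-8,-1],[6,-4.6,0,-16,-1],[9,-7,0,-24,-1],[12,-9.4,-1,-32,-1],[15,-11.8,-2,-40,-1],[18,-14.2,-3,-48,-1],[21,-16.6,-5,-56,-1],[23.4,-18.5,-7,-58.3,-1],[23.4,-18.5,-7,-58.3,-1],[23.4,-18.5,-7,-58.3,-1]])

```text
time_s: 1.2
ee_pos: [0.4476, 0.3483, 0.1681]
tool_rot: [[-0.171, 0.985, -0.002], [0.985, 0.171, -0.0], [-0.0, -0.002, -1.0]]
wrist_force: [0.6, 0.0, 0.6]
finger_gap: 0.088
grip_force: 0.0
```

Run:
```python
from h import *
st=r.read_state();print(st['ee_pos'],np.degrees(np.arctan2(st['tool_rot'][1,1],st['tool_rot'][0,1])))
s=snap('side');i=s['img'][200:360,200:360];cv2.imwrite('pics/s2.png',cv2.resize(i,None,fx=3.5,fy=3.5)[:,:,::-1])
```

```text
[0.44755998 0.34829177 0.16810637] 9.817286201617486
```

View pics/s2.png

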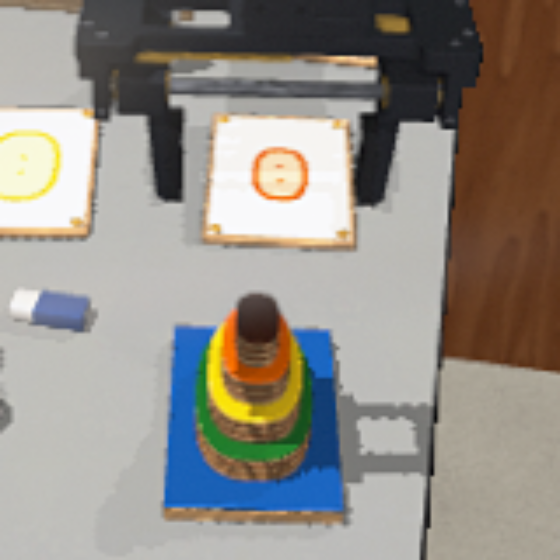

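The fingers' mid-tip is at about px (277,257) and the brown top at about (273.5,287.5). I'll compare both with the calibration.

Run:
```python
from h import *
s=snap('side');print(proj(s,(.4476,.3483,.168)),onz(s,277.4,257,.168),onz(s,273.3,287.5,.084))
m=s['img'].astype(int)
w=m[278:305,255:295];b=(w.max(2)<95);ys,xs=np.nonzero(b);print(xs.min()+255,xs.max()+255,ys.min()+278,ys.max()+278)
```

```text
(np.float64(276.77553080059636), np.float64(254.16468222832935)) [0.44522599 0.35623083 0.168     ] [0.45156676 0.3437555  0.084     ]
268 287 284 304
```

Request:
play_rows(targets=[[0.1,0.1,-2,0,-1],[0.1,0.1,-4,0,-0.7],[0.1,0.1,-6,0,-0.5],[0.1,0.1,-8,0,-0.2],[0.1,0.1,-9,0,-0.2],[0.1,0.1,-9.8,0,-0.2],[0.1,0.1,-9.8,0,1],[0.1,0.1,-9.8,0,1],[0.1,0.1,-9.8,0,1],[0.1,0.1,-9.8,0,1]])

```text
time_s: 2.3
ee_pos: [0.4493, 0.3501, 0.0716]
tool_rot: [[-0.172, 0.985, 0.001], [0.985, 0.172, 0.001], [0.0, 0.002, -1.0]]
wrist_force: [1.6, -0.1, 3.1]
finger_gap: 0.0231
grip_force: 30.4
```

Request:
play_rows(targets=[[0,0,0.5,0,1],[0,0,1.2,0,1],[0,0,2.5,0,1],[0,0,4,0,1],[0,0,6,0,1],[0,0,8,0,1],[0,-1,9,0,1],[0,-3,9,0,1],[0,-6,9,0,1],[0,-9.5,9,0,1]])

```text
time_s: 3.3
ee_pos: [0.4485, 0.2538, 0.1613]
tool_rot: [[-0.173, 0.985, 0.001], [0.985, 0.173, 0.0], [-0.0, 0.001, -1.0]]
wrist_force: [0.1, -0.5, -0.4]
finger_gap: 0.023
grip_force: 30.0
```

Request:
play_rows(targets=[[0.3,-4,0,0,1],[0.5,-9,0,0,1],[0.8,-15,0,0,1],[1,-21,0,0,1],[1.2,-27,0,0,1],[1.4,-33,0,0.5,1],[1.6,-39,0,0.8,1],[1.8,-45,0,1,1],[1.9,-51,0,1,1],[1.9,-56,0,1,1]])

```text
time_s: 4.3
ee_pos: [0.4658, -0.2374, 0.1614]
tool_rot: [[-0.188, 0.982, 0.001], [0.982, 0.188, -0.001], [-0.001, 0.001, -1.0]]
wrist_force: [0.2, 0.5, -0.1]
finger_gap: 0.023
grip_force: 30.0
```

Request:
play_rows(targets=[[0,-2,0,0,1],[0,-4,0,0,1],[0,-5,0,0,1],[0,-5,0,0,1],[0,-5,-1,0,1],[0,-5,-2,0,1],[0,-5,-3,0,1],[0,-5,-4,0,1],[0,-5,-4,0,1],[0,-5,-4,0,1]])

```text
time_s: 5.3
ee_pos: [0.4665, -0.2846, 0.1202]
tool_rot: [[-0.189, 0.982, -0.001], [0.982, 0.189, 0.001], [0.001, -0.001, -1.0]]
wrist_force: [0.2, -0.4, -0.7]
finger_gap: 0.0235
grip_force: 30.0
```

Run:
```python
from h import *
s=snap('side');i=s['img'][120:240,250:370];cv2.imwrite('pics/s3.png',cv2.resize(i,None,fx=4.5,fy=4.5,interpolation=cv2.INTER_CUBIC)[:,:,::-1])
```

```text
(no output)
```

View pics/s3.png

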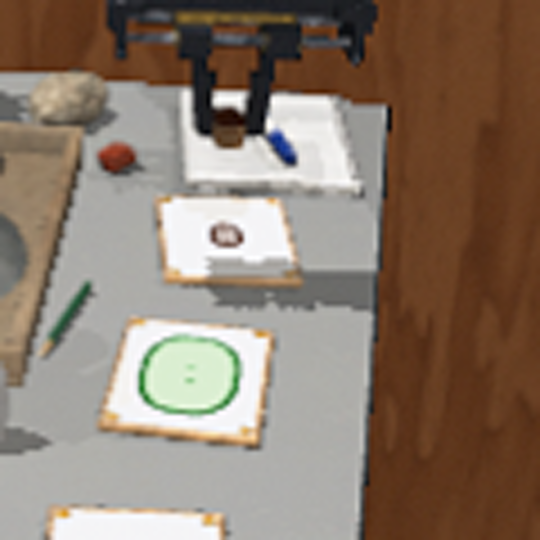

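The layer hangs level between the fingers at crop (228,130), and the outline is at crop (227,235). Lowering next.

Request:
play_rows(targets=[[0,-2,0,0,1],[0.1,-4.3,0,0,1],[0.1,-6,-1,0,1],[0.1,-6.6,-3,0,1],[0.1,-6.6,-5.5,0,1],[0.1,-6.6,-7.5,0,1],[0.1,-6.6,-9,0,1],[0.1,-6.6,-10,0,1],[0.1,-6.6,-10.4,0,1],[0.1,-6.6,-10.7,0,1]])

```text
time_s: 6.35
ee_pos: [0.468, -0.3514, 0.014]
tool_rot: [[-0.189, 0.982, 0.001], [0.982, 0.189, -0.001], [-0.001, 0.0, -1.0]]
wrist_force: [-0.6, 0.0, -0.2]
finger_gap: 0.0233
grip_force: 30.0
```

Request:
play_rows(targets=[[0,0,-0.05,0,1],[0,0,-0.1,0,1],[0,0,-0.1,0,0.3],[0,0,-0.1,0,0.1],[0,0,-0.1,0,0],[0,0,0,0,0],[0,0,2,0,0],[0,0,5,0,0],[0,2,9,0,0],[0,5,12,0,0]])

```text
time_s: 7.35
ee_pos: [0.4681, -0.3021, 0.1361]
tool_rot: [[-0.187, 0.982, 0.002], [0.982, 0.187, -0.002], [-0.002, 0.001, -1.0]]
wrist_force: [0.1, -0.2, 0.8]
finger_gap: 0.0437
grip_force: 0.0
```

Run:
```python
from h import *
st=r.read_state();print(st['ee_pos'])
s=snap('side');i=s['img'][120:240,250:370];cv2.imwrite('pics/s4.png',cv2.resize(i,None,fx=4.5,fy=4.5,interpolation=cv2.INTER_CUBIC)[:,:,::-1])
```

```text
[ 0.46807669 -0.30212274  0.13611105]
```

View pics/s4.png

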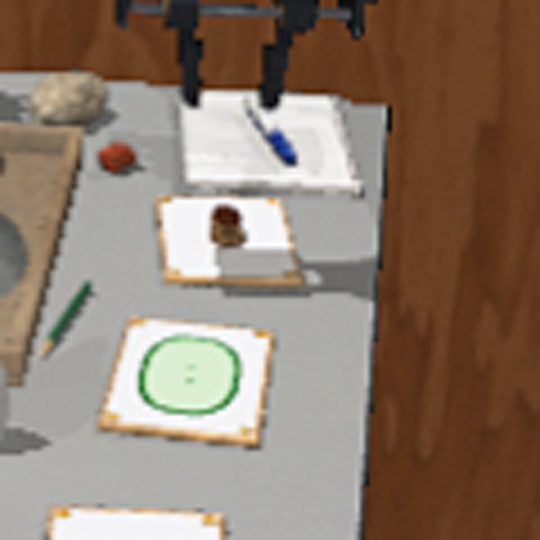

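The brown layer lies on its outline at crop (228,228). Returning to the stack.

Request:
play_rows(targets=[[-0.2,3,1,0,-0.3],[-0.4,7.5,2,0,-0.3],[-0.6,12.4,2,0,-0.3],[-0.8,17.3,2,0,-0.3],[-1,22.2,2,0,-0.3],[-1.2,27.1,2,-0.5,-0.3],[-1.4,32,2,-1,-0.3],[-1.6,36.9,2,-1,-0.3],[-1.8,41.8,2,-1,-0.3],[-1.9,46,2,-1,-0.3]])

```text
time_s: 8.4
ee_pos: [0.4481, 0.1614, 0.1539]
tool_rot: [[-0.172, 0.985, 0.001], [0.985, 0.172, 0.0], [0.0, 0.001, -1.0]]
wrist_force: [0.6, -0.3, -0.1]
finger_gap: 0.0574
grip_force: 0.0
```

Request:
play_rows(targets=[[0,4,0,0,-0.3],[0,9,0,0,-0.3],[0,13,0,0,-0.3],[0,17,0,0,-0.3],[0,19,-0.5,0,-0.3],[0,19,-2,0,-0.3],[0,19,-4,0,-0.3],[0,19,-5,0,-0.3],[0,19,-5,0,-0.3],[0,19,-5,0,-0.3]])

```text
time_s: 9.4
ee_pos: [0.4489, 0.3484, 0.1037]
tool_rot: [[-0.171, 0.985, -0.0], [0.985, 0.171, -0.0], [-0.0, -0.0, -1.0]]
wrist_force: [0.0, 0.3, 0.0]
finger_gap: 0.0572
grip_force: 0.0
```

Run:
```python
from h import *
s=snap('side');i=s['img'][200:360,200:360];cv2.imwrite('pics/s5.png',cv2.resize(i,None,fx=3.5,fy=3.5)[:,:,::-1])
st=r.read_state();print(st['ee_pos'])
```

```text
[0.44930702 0.34873459 0.10434914]
```

View pics/s5.png

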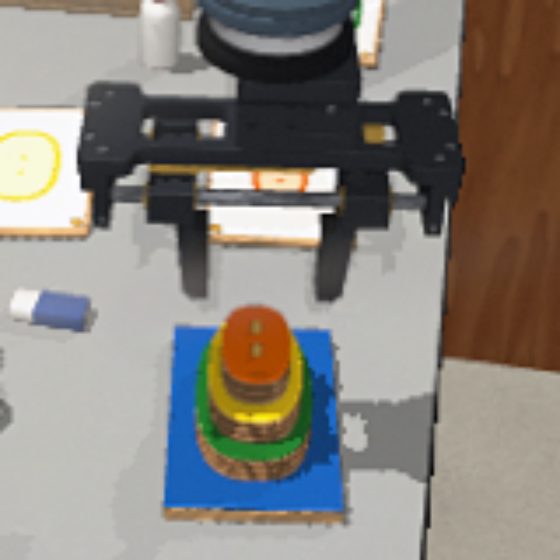

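The orange layer is undisturbed with its pins exposed at crop (256,335), and the fingers are centred over it. I'll grasp it now.

Request:
play_rows(targets=[[0,0.1,-1,0,-0.3],[0,0.1,-2.5,0,-0.3],[0,0.1,-4,0,-0.3],[0,0.1,-5,0,-0.3],[0,0.1,-5.1,0,-0.3],[0,0.1,-5.1,0,1],[0,0.1,-5.1,0,1],[0,0.1,-5.1,0,1],[0,0.1,-5.1,0,1],[0,0.1,-5.1,0,1]])

```text
time_s: 10.45
ee_pos: [0.4491, 0.3503, 0.0533]
tool_rot: [[-0.172, 0.985, 0.001], [0.985, 0.172, 0.001], [0.0, 0.001, -1.0]]
wrist_force: [0.2, -0.1, 1.6]
finger_gap: 0.037
grip_force: 30.0
```

Request:
play_rows(targets=[[0,0,0.5,0,1],[0,0,1.5,0,1],[0,0,3,0,1],[0,0,5,0,1],[0,0,7,0,1],[0.2,-2,9,0,1],[0.6,-5,9.5,-1,1],[1,-9,9.5,-1.7,1],[1.4,-13,9.5,-1.7,1],[1.8,-17,9.5,-1.7,1]])

```text
time_s: 11.45
ee_pos: [0.467, 0.1789, 0.1494]
tool_rot: [[-0.143, 0.99, 0.002], [0.99, 0.143, 0.0], [-0.0, 0.002, -1.0]]
wrist_force: [1.0, 0.8, -0.7]
finger_gap: 0.0376
grip_force: 30.0
```

Request:
play_rows(targets=[[0.2,-3,0,0,1],[0.3,-5,0,0,1],[0.3,-6.4,0,0,1],[0.3,-6.4,-2,0,1],[0.3,-6.4,-5,0,1],[0.3,-6.4,-8,0,1],[0.3,-6.4,-10,0,1],[0.3,-6.4,-11.5,0,1],[0.3,-6.4,-12,0,1],[0.3,-6.4,-12,0,1]])

```text
time_s: 12.45
ee_pos: [0.4695, 0.1163, 0.0277]
tool_rot: [[-0.143, 0.99, -0.001], [0.99, 0.143, 0.0], [0.0, -0.001, -1.0]]
wrist_force: [0.7, -0.6, -0.9]
finger_gap: 0.0378
grip_force: 30.0
```

Another 15 mm down, release, lift and go back towards the stack.

Request:
play_rows(targets=[[0,0,-0.7,0,1],[0,0,-1.3,0,1],[0,0,-1.5,0,1],[0,0,-1.55,0,1],[0,0,-1.55,0,-0.1],[0,0,-1.55,0,-0.3],[0,0,-1.5,0,-0.3],[0,0,-0.5,0,-0.3],[0,0,3,0,-0.3],[0,0,7.5,0,-0.3]])

```text
time_s: 13.45
ee_pos: [0.4679, 0.116, 0.1027]
tool_rot: [[-0.142, 0.99, -0.004], [0.99, 0.142, 0.0], [0.001, -0.004, -1.0]]
wrist_force: [1.4, -0.5, 0.6]
finger_gap: 0.0572
grip_force: 0.0
```

Request:
play_rows(targets=[[0,0,2,0,-0.5],[-0.3,3,2.5,0.5,-0.5],[-0.7,7,2.5,1,-0.5],[-1.1,11.5,2.5,1.7,-0.5],[-1.5,16,2.5,1.7,-0.5],[-1.9,20,2.5,1.7,-0.5],[-2,23,1,1.7,-0.5],[-2,23.4,-1,1.7,-0.5],[-2,23.4,-2,1.7,-0.5],[-2,23.4,-2,1.7,-0.5]])

```text
time_s: 14.45
ee_pos: [0.4484, 0.3493, 0.0815]
tool_rot: [[-0.172, 0.985, -0.003], [0.985, 0.172, -0.002], [-0.001, -0.003, -1.0]]
wrist_force: [0.6, 0.8, -0.3]
finger_gap: 0.0657
grip_force: 0.0
```

Run:
```python
from h import *
s=snap('side');i=s['img'][200:360,200:360];cv2.imwrite('pics/s6.png',cv2.resize(i,None,fx=3.5,fy=3.5)[:,:,::-1])
snap('top','t6.png')
st=r.read_state();print(st['ee_pos'])
```

```text
[0.44997964 0.34948068 0.08325271]
```

View pics/s6.png

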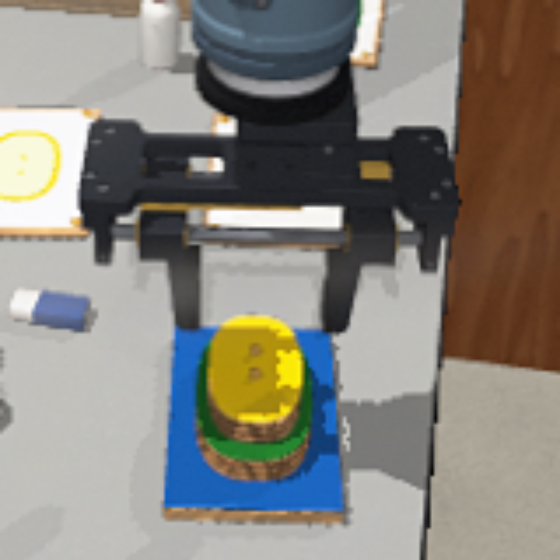

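The yellow layer is undisturbed with pins at crop (256,350)/(256,373), and the fingers straddle it. Grasp.

Request:
play_rows(targets=[[-0.1,0.1,-1,0,-0.5],[-0.1,0.1,-2.5,0,-0.5],[-0.1,0.1,-4,0,-0.5],[-0.1,0.1,-4.7,0,-0.5],[-0.1,0.1,-4.8,0,-0.5],[-0.1,0.1,-4.8,0,1],[-0.1,0.1,-4.8,0,1],[-0.1,0.1,-4.8,0,1],[-0.1,0.1,-4.8,0,1],[-0.1,0.1,-4.8,0,1]])

```text
time_s: 15.55
ee_pos: [0.4489, 0.3513, 0.0351]
tool_rot: [[-0.172, 0.985, 0.001], [0.985, 0.172, 0.0], [0.0, 0.001, -1.0]]
wrist_force: [-0.3, 0.1, 0.5]
finger_gap: 0.051
grip_force: 30.0
```

Run:
```python
from h import *
s=cv2.imread('pics/t6.png')[120:240,130:300];cv2.imwrite('pics/t6c.png',cv2.resize(s,None,fx=4.5,fy=4.5,interpolation=cv2.INTER_CUBIC))
```

```text
(no output)
```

View pics/t6c.png

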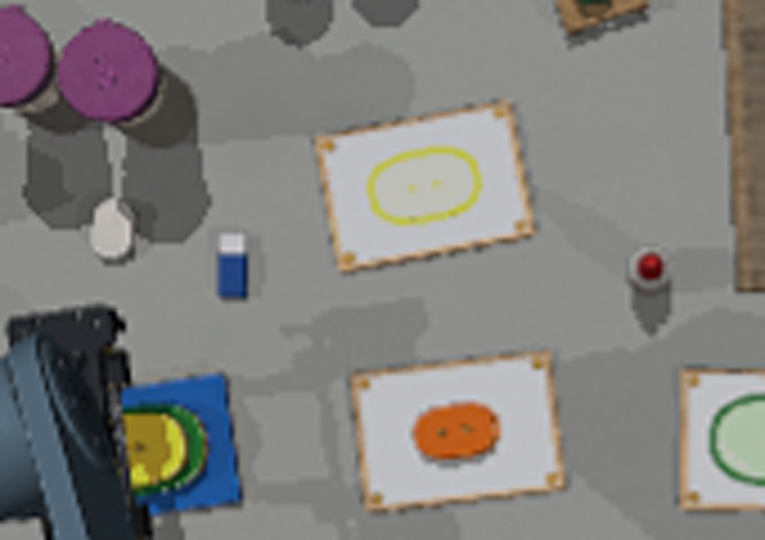

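The orange layer sits squarely on its board at crop (456,432). Now carry yellow.

Request:
play_rows(targets=[[0,0,0.5,0,1],[0,0,1.5,0,1],[0,0,3,0,1],[0,0,5,0,1],[0,0,7,0,1],[1,-1,9,0,1],[3.5,-3.5,10,1,1],[6.5,-6.5,10,2.2,1],[9.5,-9.5,10,2.2,1],[12.5,-12.5,10,2.2,1]])

```text
time_s: 16.55
ee_pos: [0.5751, 0.2251, 0.1367]
tool_rot: [[-0.21, 0.978, 0.002], [0.978, 0.21, 0.0], [-0.0, 0.002, -1.0]]
wrist_force: [0.2, 0.8, -0.5]
finger_gap: 0.0511
grip_force: 30.0
```

Request:
play_rows(targets=[[2.5,-2.5,0,0,1],[5,-5,0,0,1],[7,-7,0,0,1],[7.9,-8,0,0,1],[7.9,-8,-2,0,1],[7.9,-8,-5,0,1],[7.9,-8,-8,0,1],[7.9,-8,-9.5,0,1],[7.9,-8,-10,0,1],[7.9,-8,-10,0,1]])

```text
time_s: 17.55
ee_pos: [0.6526, 0.1465, 0.035]
tool_rot: [[-0.21, 0.978, -0.0], [0.978, 0.21, 0.0], [0.0, -0.0, -1.0]]
wrist_force: [0.4, -0.3, -0.2]
finger_gap: 0.051
grip_force: 30.0
```

Request:
play_rows(targets=[[0,0,-1,0,1],[0,0,-1.8,0,1],[0,0,-2.2,0,1],[0,0,-2.3,0,1],[0,0,-2.3,0,-0.3],[0,0,-2.3,0,-0.5],[0,0,-2.2,0,-0.5],[0,0,-1,0,-0.5],[0,0,3,0,-0.5],[0,0,7,0,-0.5]])

```text
time_s: 18.55
ee_pos: [0.6519, 0.146, 0.1056]
tool_rot: [[-0.209, 0.978, -0.002], [0.978, 0.209, -0.0], [0.0, -0.002, -1.0]]
wrist_force: [1.0, 0.0, -0.1]
finger_gap: 0.0661
grip_force: 0.0
```

Request:
play_rows(targets=[[-1,1,2,0,-1],[-4,4,2.5,0,-1],[-7.2,7.2,2.5,-1,-1],[-10.5,10.5,2.5,-2.2,-1],[-13.8,13.8,2.5,-2.2,-1],[-17,17,2.5,-2.2,-1],[-19.5,19.5,1,-2.2,-1],[-20.3,20.3,-1,-2.2,-1],[-20.3,20.3,-3,-2.2,-1],[-20.3,20.3,-3.5,-2.2,-1]])

```text
time_s: 19.55
ee_pos: [0.4481, 0.3491, 0.0687]
tool_rot: [[-0.173, 0.985, -0.002], [0.985, 0.173, -0.001], [-0.001, -0.002, -1.0]]
wrist_force: [0.4, -0.5, 0.7]
finger_gap: 0.0883
grip_force: 0.0
```

Run:
```python
from h import *
s=snap('side');a=s['img'][200:360,180:340]
t=snap('top');b=t['img'][130:240,130:240]
cv2.imwrite('pics/s7.png',np.hstack([cv2.resize(a,(400,400)),cv2.resize(b,(400,400))])[:,:,::-1])
print(r.read_state()['ee_pos'])
```

```text
[0.44953538 0.34888929 0.06978346]
```

View pics/s7.png

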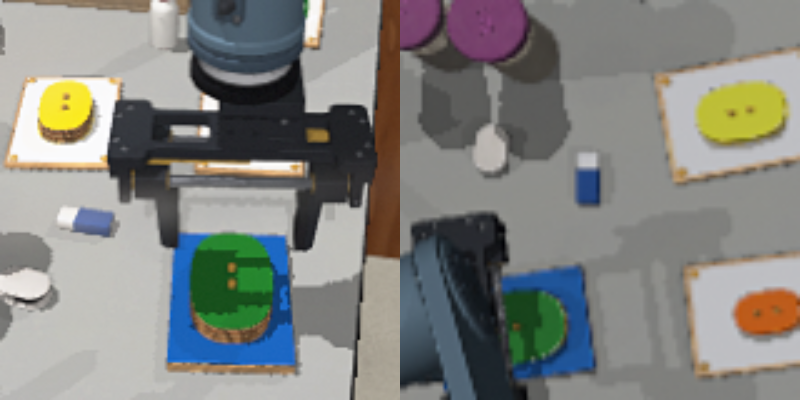

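Yellow is placed at (740,112) in the right panel, and green is undisturbed between the fingers. Grasp green.

Request:
play_rows(targets=[[-0.05,0.1,-1,0,-1],[-0.05,0.1,-2.5,0,-1],[-0.05,0.1,-4,0,-1],[-0.05,0.1,-5,0,-1],[-0.05,0.1,-5.2,0,-1],[-0.05,0.1,-5.2,0,1],[-0.05,0.1,-5.2,0,1],[-0.05,0.1,-5.2,0,1],[-0.05,0.1,-5.2,0,1],[-0.05,0.1,-5.2,0,1]])

```text
time_s: 20.65
ee_pos: [0.4497, 0.3504, 0.0183]
tool_rot: [[-0.172, 0.985, 0.001], [0.985, 0.172, 0.001], [0.0, 0.001, -1.0]]
wrist_force: [-0.5, 0.1, 1.1]
finger_gap: 0.0649
grip_force: 30.0
```

Request:
play_rows(targets=[[0,0,0.5,0,1],[0,0,1.5,0,1],[0,0,3,0,1],[0,0,5,0,1],[0,0,7,0,1],[0,0,9,0,1],[0,-1.5,10.5,-1,1],[0.2,-4,11,-2,1],[0.4,-7,11,-3,1],[0.6,-10.5,11,-4,1]])

```text
time_s: 21.65
ee_pos: [0.4556, 0.2448, 0.1296]
tool_rot: [[-0.103, 0.995, 0.002], [0.995, 0.103, 0.001], [0.0, 0.003, -1.0]]
wrist_force: [0.8, 0.3, -1.7]
finger_gap: 0.065
grip_force: 30.0
```

Request:
play_rows(targets=[[0.2,-4,0,-0.5,1],[0.4,-8,0,-1,1],[0.6,-12,0,-2,1],[0.8,-16,0,-3,1],[1,-20,0,-4,1],[1.2,-24,0,-4.6,1],[1.3,-28,0,-4.6,1],[1.3,-32,0,-4.6,1],[1.3,-35,0,-4.6,1],[1.3,-37.2,0,-4.6,1]])

```text
time_s: 22.65
ee_pos: [0.4684, -0.1292, 0.1292]
tool_rot: [[-0.021, 1.0, 0.002], [1.0, 0.021, -0.001], [-0.001, 0.002, -1.0]]
wrist_force: [-0.4, -0.4, -0.9]
finger_gap: 0.065
grip_force: 30.0
```

Request:
play_rows(targets=[[0,0,0,0,1],[0,0,-2,0,1],[0,0,-4,0,1],[0,0,-6,0,1],[0,0,-8,0,1],[0,0,-9,0,1],[0,0,-9.5,0,1],[0,0,-9.5,0,1],[0,0,-9.5,0,1],[0,0,-9.5,0,1]])

```text
time_s: 23.65
ee_pos: [0.4689, -0.1272, 0.0337]
tool_rot: [[-0.022, 1.0, 0.002], [1.0, 0.022, -0.001], [-0.001, 0.001, -1.0]]
wrist_force: [0.1, -1.3, 0.2]
finger_gap: 0.0653
grip_force: 30.0
```

Run:
```python
from h import *
s=snap('side');a=s['img'][140:280,220:360]
cv2.imwrite('pics/s8.png',cv2.resize(a,(560,560),interpolation=cv2.INTER_CUBIC)[:,:,::-1])
print(r.read_state()['ee_pos'])
```

```text
[ 0.46880846 -0.12719994  0.03356483]
```

View pics/s8.png

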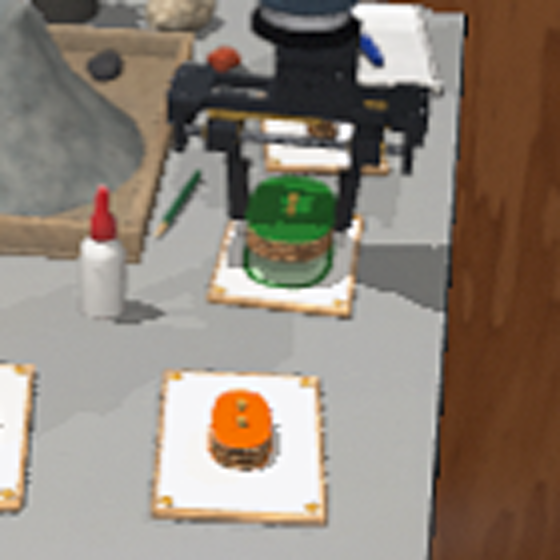

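Green hangs level just above its outline (crop (290,215) over (290,265)). Set it down, release and rise clear.

Request:
play_rows(targets=[[0,0,-0.8,0,1],[0,0,-1.5,0,1],[0,0,-1.9,0,1],[0,0,-2.05,0,1],[0,0,-2.05,0,-0.7],[0,0,-2.05,0,-0.9],[0,0,-2,0,-0.9],[0,0,-1,0,-0.9],[0,0,3,0,-0.9],[0,0,7,0,-0.9]])

```text
time_s: 24.7
ee_pos: [0.4672, -0.1264, 0.1034]
tool_rot: [[-0.022, 1.0, -0.002], [1.0, 0.022, 0.001], [0.001, -0.002, -1.0]]
wrist_force: [0.6, 0.2, -0.3]
finger_gap: 0.0838
grip_force: 0.0
```

Request:
play_rows(targets=[[0,0,2,0,-0.9],[0,0,5,0,-0.9],[0,3,8,0,-0.9],[-2,7,8,0,-0.9],[-4,11,8,0,-0.9],[-6,15,8,0,-0.9],[-8,18,8,0,-0.9],[-8,20,8,0,-0.9],[-8,20,8,0,-0.9],[-8,20,8,0,-0.9]])

```text
time_s: 25.7
ee_pos: [0.3884, 0.0731, 0.1833]
tool_rot: [[-0.024, 1.0, 0.001], [1.0, 0.024, -0.0], [-0.001, 0.001, -1.0]]
wrist_force: [0.1, -0.4, 0.3]
finger_gap: 0.0838
grip_force: 0.0
```

Run:
```python
from h import *
s=snap('top');a=s['img'][135:245,190:410]
cv2.imwrite('pics/t9.png',cv2.resize(a,(800,400),interpolation=cv2.INTER_CUBIC)[:,:,::-1])
```

```text
(no output)
```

View pics/t9.png

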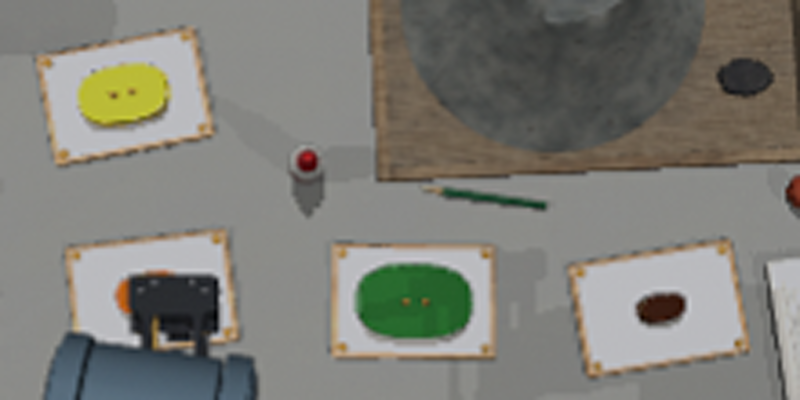

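All the layers lie aligned on their boards: yellow (123,94), green (414,300), brown (661,308), and orange partly hidden by the arm but seen well placed earlier. The bottle stands at (306,160).

```bash
python3 -c "
from h import *
print(workorder.sign_off())"
```

```text
the job is handed in; nothing more can be done
None
```

I took the hill model apart from the brown summit down and laid all four layers on the outlines of their own colours, with the acid bottle still standing where it was. The job is handed in at about 26 s of the 120 s limit, but sign-off returned no verdict.

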